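# Put the nesting pastry cutters away in their tin

### The job

Put the four round pastry cutters away in the open tin, nested upright on its floor: start with the smallest and set each larger one over it, and finally put the lid squarely on the tin. Leave the square cutter, the little bowl, the spice jar and the timer standing where they are, and don't tip the tin over.

Things in the scene. Friction and masses are not known exactly. Their poses are not given: they have to be found in the camera images.
- cutter_a: Smallest round cutter (sizes in mm), under 0.16 kg: steel ring open above and below, 40 outer diameter, 30 high, wall 2, with a strap arched over it with a level yellow grip bar: 28 long (cutter's x), 18 wide (its y), 7 thick, top 47 above the ring's bottom edge. Pinch its width from above, tips 10 below its top (nested tops are 13 apart). Origin: centre of the ring's bottom edge, z up.
- cutter_b: Second smallest round cutter (sizes in mm), under 0.16 kg: steel ring open above and below, 56 outer diameter, 30 high, wall 2, with a strap arched over it with a level green grip bar: 28 long (cutter's x), 18 wide (its y), 7 thick, top 60 above the ring's bottom edge. Pinch its width from above, tips 10 below its top (nested tops are 13 apart). Origin: centre of the ring's bottom edge, z up.
- cutter_c: Second largest round cutter (sizes in mm), under 0.16 kg: steel ring open above and below, 72 outer diameter, 30 high, wall 2, with a strap arched over it with a level orange grip bar: 28 long (cutter's x), 18 wide (its y), 7 thick, top 73 above the ring's bottom edge. Pinch its width from above, tips 10 below its top (nested tops are 13 apart). Origin: centre of the ring's bottom edge, z up.
- cutter_d: Largest round cutter (sizes in mm), under 0.16 kg: steel ring open above and below, 88 outer diameter, 30 high, wall 2, with a strap arched over it with a level red grip bar: 28 long (cutter's x), 18 wide (its y), 7 thick, top 86 above the ring's bottom edge. Pinch its width from above, tips 10 below its top (nested tops are 13 apart). Origin: centre of the ring's bottom edge, z up.
- tin: Round blue-green tin without its lid, open at the top, loose on the counter, 0.4 kg: 108 mm outer and 102 inner diameter, 46 high, floor 3 thick. Origin: centre of its underside, z up.
- lid: Deep hollow lid, blue-green with cream band, mouth down, under 0.3 kg (mm). Skirt at the mouth 120 outer, 116 inner diameter; a shoulder inside, 10 above the mouth edge, rests on the tin's rim (mouth edge then 36 above the tin's underside); dome 105 outer diameter, top at 63; brass knob, 28 in diameter, from 69 to 85 above the mouth edge. Origin: centre of the mouth edge, z up.
- square_cutter: Square copper cutter, 52 mm, with a strap handle and brown wooden grip bar (top at 52 mm). Not part of the round set: stays where it is. Origin: centre of its bottom; bar along x.
- pinch_bowl: Small white ceramic bowl, 60 mm wide, 28 mm high, bystander. Origin: centre of its underside.
- spice_jar: Amber glass spice jar with black cap, 42 mm diameter, 72 mm high, bystander. Origin: centre of its underside.
- egg_timer: White round kitchen timer, 50 mm diameter, 53 mm high, bystander. Origin: centre of its underside.
Not all that is in view belongs to the job. Leave any blue look-alike of the cutter_b alone.

How it is judged:
By the outcome, as a careful person would: the job done as asked, in the order asked, and still so for the second after the job is handed in, with the robot touching nothing.
It also fails if it takes over 125 s, if anything falls off the work surface, if the arm or the gripper's body presses on something with over 40 N, if the wrist force passes 120 N, or if a joint passes its speed limit or range.

### The arm

A 6-joint arm with a two-finger parallel gripper is mounted at the origin on the work surface. World frame = base frame: x ahead of the robot, y to its left, z up, the work surface at z = 0. Lengths are in m, angles in rad, forces in N, time in s.
With the tool pointing down it reaches from about 0.25 to 0.775 m from the base axis. Payload 4 kg.
Tool frame: the origin (TCP) lies between the finger pads; the fingertips stand 14 mm ahead of it and the grasp point (between the pads) lies 5 mm behind it (tip_reach is the distance from the TCP to the fingertips, in m); z points along the fingers, y is the line along which they close (so a half turn about z gives the same grasp; the last joint's range is limited). The gripper opens to 94 mm and grips with 3 to 60 N. Pads are 16 mm wide; open, the fingers measure 119 mm over their backs; the gripper's body (75 mm by 177 mm) begins 78 mm behind the grasp point.
Start: joints at [1.1, 0.087, 1.371, -0, 1.684, -0.103], TCP at [0.198, 0.513, 0.22] pointing down, gripper open.
Joint ranges: [-3.1, 3.1], [-0.76, 2.03], [0.27, 2.55], [-1.08, 4.22], [0.17, 2.65], [-2.57, 2.57]. Speed limits (rad/s): [2.79, 2.79, 3.14, 3.14, 3.14, 3.14].

### API

Orientations are given as [roll, pitch, yaw] about the fixed x, y, z axes, in that order (R = Rz(yaw) Ry(pitch) Rx(roll)).
In Python, from bench import * gives the robot as it stands. The module is installed in compiled form; this text tells all that it offers.
- The arm moves only by the tool servo_tool, never from a script. Its argument "targets" is a list of rows, each a list of 4 numbers: the shift along the tool's x, y, z in cm, then the turn about the tool's z in degrees. A call has 1 to 8 rows; each row is the pose to reach, as a shift and turn from the pose commanded when the call began, along the tool's axes at that moment; what a row does not reach only later rows make up. A row lasts 1/8 s, in which the tool goes at most 62.5 mm and 10.7 degrees, less where a joint would pass 70% of its speed; a pose out of reach is approached as far as the arm can. A call with a gripper value outside its range is refused whole. "claw" is the closure in counts, from 0 (fully open) to 255 (shut), set as the call begins (left out, the last holds). The fingers move at their own pace and stop on an object; the grip force is fixed at half the most. Time passes only in rows, so rows that repeat a pose let the fingers close. It gives the time, the measured TCP pose, the force, the opening and the grip force at its end, in the units of the state.
- get_obs(): the state, without advancing time (a new reading comes with each control period).
- snapshot(name): name is "scene" or "top" or "wrist"; returns the picture (384x512x3 uint8, blue, green, red); there is no depth.
- camera_model(name): a dict with "camera_matrix" (3x3 intrinsics, pixels), "k1" (the pictures are not rectified: a ray, as slopes to the right and down, at radius r is drawn at 1 + k1 r^2 times it, then the intrinsics apply), "camera_from_world" (4x4, takes a point from world to camera coordinates). Camera axes: x right, y up, looking along -z (the intrinsics and any distortion apply to the point x, -y, -z); pixel columns grow to the right and rows downward; lengths in m; the calibration is good to about 2 mm. A picture is of the moment at which its call begins: read the wrist's pose just before it. camera_model takes no time and is no camera call; for the wrist camera it gives the pose at the moment of the call.
- close_job(): hands the job in; it is judged then, once.
The state is a dict: "time": time; "joint_positions": joint angles; "qvel": joint speeds; "joint_torque": joint torques, N m; "tool_pos": TCP position; "ee_rot": TCP orientation; "wrist_force": force on the tool from outside, world axes, zero at the start; "wrist_torque": the same for the moment, N m; "width": finger opening in m; "finger_force": force on a finger pad.
Only numpy, scipy, OpenCV 4.12 (cv2) and the standard library are available. Lean on these libraries where they do the work, as an engineer would, in place of code of your own. Each camera call takes 0.05 s, during which the arm holds its last target. There are 200 camera calls.

## Working session

There is one attempt and no reset: what is moved stays moved. The work goes in short steps, Python scripts to look and compute and a tool call to move; the robot and the scene stay as the last step left them, time stands still between calls to the robot, and variables do not carry over. Pictures are saved under pics/ and viewed, at most 14 in all, crops included, and the job is handed in when it is done.

Besides the shell and the picture viewer there is one more tool, called after "Request:" as name(argument=value, ...), one argument or row to a line, values as JSON. servo_tool: Moves the arm, as the interface text tells. Its arguments: {"type":"object","properties":{"targets":{"type":"array"},"claw":{"type":"number"}},"required":["targets"]}

```bash
mkdir -p pics
cat > h.py <<'E'
from bench import *
import numpy as np, cv2
def ray(cm,u,v):
    K=np.array(cm["camera_matrix"]);k1=cm["k1"]
    d=np.array([(u-K[0,2])/K[0,0],(v-K[1,2])/K[1,1]]);s=d.copy()
    for _ in range(20): s=d/(1+k1*(s@s))
    T=np.array(cm["camera_from_world"]);R=T[:3,:3];c=-R.T@T[:3,3]
    return c,R.T@np.array([s[0],-s[1],-1.])
def onz(cm,u,v,z):
    c,d=ray(cm,u,v);return (c+d*(z-c[2])/d[2])
def proj(cm,p):
    K=np.array(cm["camera_matrix"]);T=np.array(cm["camera_from_world"])
    q=T[:3,:3]@np.array(p)+T[:3,3];s=np.array([q[0],-q[1]])/-q[2]
    s=s*(1+cm["k1"]*(s@s));return K[0,0]*s[0]+K[0,2],K[1,1]*s[1]+K[1,2]
E
python3 - <<'E'
from h import *
for n in("top","scene"):
    cm=camera_model(n);cv2.imwrite(f"pics/{n}0.png",cv2.resize(snapshot(n),(800,600)));
    print(n,cm["camera_matrix"],cm["k1"],ray(cm,256,192))
o=get_obs();print(o["tool_pos"],o["ee_rot"],o["width"],o["time"])
E
```

```text
top [[350.89281018   0.         260.2672951 ]
 [  0.         350.89281018 200.09039997]
 [  0.           0.           1.        ]] -0.04670588455154046 (array([0.33829956, 0.02769796, 0.88420916]), array([ 0.24054962, -0.03750497, -0.97026223]))
scene [[368.38595588   0.         258.04718385]
 [  0.         368.38595588 187.03202169]
 [  0.           0.           1.        ]] -0.033800014870450173 (array([1.2325124 , 0.12241704, 0.85408111]), array([-0.64595352, -0.10608976, -0.75610963]))
[0.19755343 0.51280124 0.2184415 ] [-3.13966257e+00 -1.94435423e-04  2.77378344e+00] 0.09396443924230465 0.1
```

View pics/top0.png

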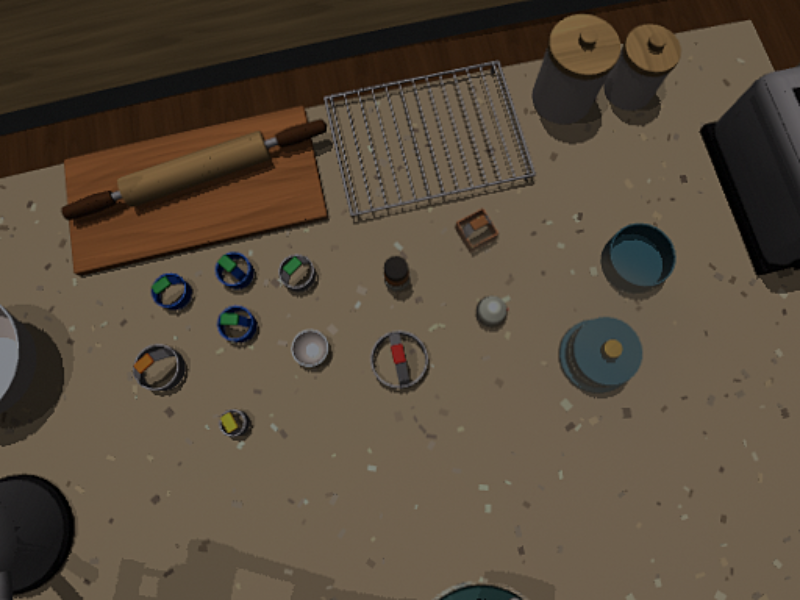

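View pics/scene0.png

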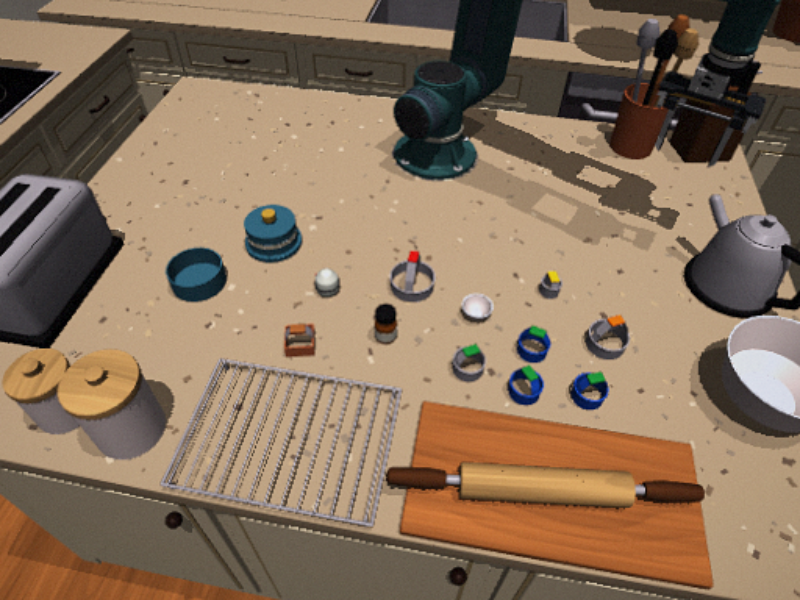

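Top view: steel green cutter_b is at about (297,270) of the 800-wide picture, with the blue look-alikes at (172,290), (235,268) and (238,322). Yellow is at (230,423), orange (147,364), red (399,355), tin (640,258) and the lid's knob (612,350). The square cutter, jar, timer and bowl stand between them.

```bash
cat >> h.py <<'E'
HUE=dict(a=(24,34),b=(45,80),c=(8,20),d=(0,6))
TOP=dict(a=.047,b=.060,c=.073,d=.086)
def blobs(img,c,smin=150,vmin=60,amin=10):
    h=cv2.cvtColor(img,cv2.COLOR_BGR2HSV);lo,hi=HUE[c]
    m=cv2.inRange(h,(lo,smin,vmin),(hi,255,255))
    if c=='d': m|=cv2.inRange(h,(175,smin,vmin),(180,255,255))
    cs,_=cv2.findContours(m,cv2.RETR_EXTERNAL,cv2.CHAIN_APPROX_NONE)
    return sorted([k for k in cs if cv2.contourArea(k)>=amin],key=cv2.contourArea)[::-1]
E
python3 - <<'E'
from h import *
ims={n:(camera_model(n),snapshot(n)) for n in("top","scene")}
for n,(cm,im) in ims.items():
    for c in "abcd":
        for k in blobs(im,c)[:5]:
            (x,y),wh,a=cv2.minAreaRect(k)
            print(n,c,np.round([x/.64,y/.64]),np.round(wh,1),round(a),onz(cm,x,y,TOP[c]-.002).round(3))
cm,im=ims["top"]
# tin rim, knob, ring by hand pixels
for nm,u,v,z in(("tin rim",641,258,.046),("knob",612,349,.085),("lid mouth",592,360,.0),("d ring",400,360,.03),("b ring",298,273,.03),("a ring",236,424,.03),("c ring",159,368,.03)):
    print(nm,onz(cm,u*.64,v*.64,z).round(3))
cm,im=ims["scene"]
for nm,u,v,z in(("tin rim",196,264,.046),("knob",268,216,.08),):
    print(nm,onz(cm,u*.64,v*.64,z).round(3))
cm=camera_model("wrist");print(cm["camera_matrix"],ray(cm,256,192),get_obs()["tool_pos"])
E
```

```text
top a [228. 422.] [10.6  7.5] 59 [0.422 0.292 0.045]
top b [228. 318.] [10.  7.] 0 [0.577 0.262 0.058]
top b [291. 265.] [5.7 9.9] 45 [0.639 0.15  0.058]
top b [226. 263.] [9.4 6.7] 39 [0.667 0.251 0.058]
top b [160. 284.] [ 5.9 11.1] 51 [0.656 0.361 0.058]
top c [193. 211.] [ 43.4 166.3] 77 [0.761 0.286 0.071]
top c [183. 148.] [ 28.2 161.4] 74 [0.877 0.287 0.071]
top c [143. 363.] [ 7.1 12. ] 45 [0.534 0.396 0.071]
top c [478. 221.] [6.2 9.8] 60 [ 0.636 -0.153  0.071]
top c [273. 148.] [3.2 6.3] 72 [0.839 0.141 0.071]
top d [397. 353.] [11.4  7.5] 76 [0.459 0.019 0.084]
scene a [553. 276.] [5. 6.] 90 [0.423 0.291 0.045]
scene b [529. 373.] [10.2  5.8] 53 [0.669 0.249 0.058]
scene b [595. 378.] [ 6. 10.] 90 [0.659 0.358 0.058]
scene b [470. 350.] [5.4 9.5] 72 [0.641 0.149 0.058]
scene b [537. 331.] [9.8 4.7] 18 [0.578 0.26  0.058]
scene c [561. 521.] [202.7  53.9] 10 [0.913 0.299 0.071]
scene c [548. 451.] [201.5  52.4] 4 [0.811 0.28  0.071]
scene c [121. 592.] [188.   61.8] 21 [ 1.105 -0.244  0.071]
scene c [645. 123.] [21.1 48.7] 18 [-0.14   0.516  0.071]
scene c [680.  25.] [ 9.8 13.9] 27 [-0.779  0.695  0.071]
scene d [412. 256.] [6. 6.] 90 [0.462 0.018 0.084]
tin rim [ 0.525 -0.399  0.046]
knob [ 0.391 -0.291  0.085]
lid mouth [ 0.387 -0.288  0.   ]
d ring [0.456 0.017 0.03 ]
b ring [0.633 0.146 0.03 ]
a ring [0.417 0.285 0.03 ]
c ring [0.53  0.391 0.03 ]
tin rim [ 0.527 -0.399  0.046]
knob [ 0.401 -0.29   0.08 ]
[[311.30495147   0.         252.4829779 ]
 [  0.         311.30495147 191.17565999]
 [  0.           0.           1.        ]] (array([0.1219546 , 0.54230404, 0.38377229]), array([ 0.26869379, -0.09378414, -0.95871937])) [0.19762329 0.51292784 0.218747  ]
```

Both views agree to about 4 mm, and the heights match. Going above cutter_a.

Request:
servo_tool(
  targets=[
    [-28.9,-12.6,5,0],
    [-28.9,-12.6,5,0],
    [-28.9,-12.6,5,0],
    [-28.9,-12.6,5,0],
    [-28.9,-12.6,5,0],
    [-28.9,-12.6,5,0],
    [-28.9,-12.6,5,0],
    [-28.9,-12.6,5,0],
  ],
  claw=120,
)

```text
time: 1.2
tool_pos: [0.4213, 0.293, 0.1698]
ee_rot: [3.141, -0.0, 2.776]
wrist_force: [-0.3, -1.6, 0.5]
width: 0.0499
finger_force: 0.0
```

```bash
cat >> h.py <<'E'
def go(p,yaw=None):
    "shift (cm) and turn (deg) from the measured pose to TCP p, tool yaw (mod pi)"
    o=get_obs();y=o["ee_rot"][2];d=np.array(p)-o["tool_pos"]
    c,s=np.cos(y),np.sin(y);t=0
    if yaw is not None: t=-np.degrees((yaw-y+np.pi/2)%np.pi-np.pi/2)
    return np.round([100*(c*d[0]+s*d[1]),100*(s*d[0]-c*d[1]),-100*d[2],t],2)
def look(c,name,off=0.,ring=None,near=None):
    "bar centre and long-axis yaw from the wrist picture"
    cm=camera_model("wrist");im=snapshot("wrist");cv2.imwrite(f"pics/{name}.png",im)
    z=TOP[c]+off;r=[]
    for k in blobs(im,c,amin=150)[:4]:
        P=np.array([onz(cm,*q[0],z)[:2] for q in k]);P=(P*1e4).astype(np.float32)
        (x,y),(w,h),a=cv2.minAreaRect(P);a=np.radians(a)+(0 if w>h else np.pi/2)
        r.append((np.array([x,y])/1e4,max(w,h)/10,min(w,h)/10,a))
    if near is not None: r.sort(key=lambda q:np.linalg.norm(q[0]-near))
    for q in r: print(c,q[0].round(4),"mm",round(q[1],1),round(q[2],1),"yaw",round(q[3],3))
    p,_,_,a=r[0];o=get_obs()
    print("tcp",np.round(o["tool_pos"],4),np.round(o["ee_rot"],3),"w",round(o["width"],4),"j",np.round(o["joint_positions"],2),"t",o["time"])
    print("grasp",go([*p,z+.004],a),"above",go([*p,z+.05],a))
    return p,a
E
python3 -c "
from h import *
look('a','w_a',near=[.4225,.2915])"
```

```text
Traceback (most recent call last):
  File "h.py", line 39, in look
    p,_,_,a=r[0];o=get_obs()
            ~^^^
IndexError: list index out of range
```

View pics/w_a.png

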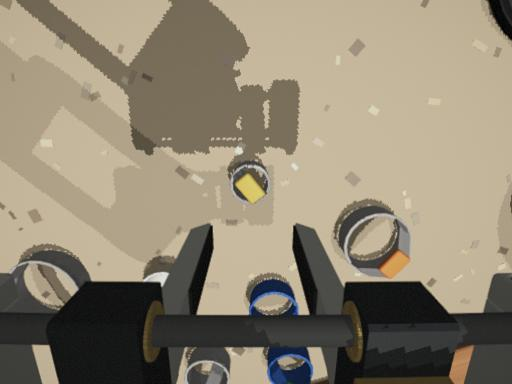

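The wrist view shows the yellow bar at (250,188), with its ring just behind. The mask thresholds need loosening for this camera.

```bash
sed -i 's/smin=150,vmin=60/smin=130,vmin=60/' h.py; sed -i 's/a=(24,34)/a=(18,36)/' h.py
python3 -c "
from h import *
im=cv2.imread('pics/w_a.png');h=cv2.cvtColor(im,cv2.COLOR_BGR2HSV);print(h[186:191:2,248:254:2].tolist(),h[262,396])
look('a','w_a',near=[.4225,.2915])"
```

```text
[[[25, 129, 217], [25, 128, 217], [26, 127, 218]], [[25, 130, 217], [25, 130, 216], [26, 128, 217]], [[25, 132, 217], [25, 131, 216], [25, 129, 217]]] [ 17 150 213]
a [0.4203 0.2901] mm 27.5 18.3 yaw 0.307
a [0.5386 0.127 ] mm 84.5 18.7 yaw 2.618
a [0.6193 0.3383] mm 84.5 18.6 yaw 2.932
a [0.7109 0.3777] mm 120.5 9.6 yaw 1.179
tcp [0.4213 0.2931 0.1699] [3.141 0.    2.776] w 0.0497 j [ 0.5   0.02  1.54  0.    1.58 -0.71] t 1.3
grasp [-2.000e-02 -3.100e-01  1.189e+01 -3.851e+01] above [-2.000e-02 -3.100e-01  7.290e+00 -3.851e+01]
```

Request:
servo_tool(
  targets=[
    [0,-0.3,3,-10],
    [0,-0.3,7.2,-20],
    [0,-0.3,7.2,-30],
    [0,-0.3,7.2,-38.5],
    [0,-0.3,9.5,-38.5],
    [0,-0.3,11.9,-38.5],
    [0,-0.3,11.9,-38.5],
    [0,-0.3,11.9,-38.5],
  ],
)

```text
time: 2.3
tool_pos: [0.4212, 0.2898, 0.0515]
ee_rot: [3.141, 0.002, -2.836]
wrist_force: [0.3, 0.1, 0.4]
width: 0.0501
finger_force: 0.0
```

Request:
servo_tool(
  targets=[
    [0,0,0,0],
    [0,0,0,0],
    [0,0,0,0],
    [0,0,0,0],
  ],
  claw=255,
)

```text
time: 2.8
tool_pos: [0.4212, 0.289, 0.0508]
ee_rot: [3.141, 0.001, -2.838]
wrist_force: [-0.4, 1.6, 1.3]
width: 0.0172
finger_force: 30.0
```

Request:
servo_tool(
  targets=[
    [0,0,-3,0],
    [0,0,-9,0],
    [0,0,-10,0],
    [0,0,-10,0],
  ],
)

```text
time: 3.3
tool_pos: [0.4214, 0.2891, 0.151]
ee_rot: [3.141, 0.002, -2.838]
wrist_force: [-0.3, 1.1, -0.6]
width: 0.0177
finger_force: 30.0
```

```bash
sed -i 's/smin=130,vmin=60/smin=100,vmin=60/' h.py
python3 -c "
from h import *
cv2.imwrite('pics/g_a.png',snapshot('wrist'))
print(go([.46,-.33,.15]),get_obs()['joint_positions'])"
```

```text
[ 1.476e+01 -6.021e+01 -6.000e-02  0.000e+00] [ 4.90273986e-01  2.41273889e-02  1.57620118e+00  2.43079497e-05
  1.54277749e+00 -1.38457191e+00]
```

Request:
servo_tool(
  targets=[
    [0.1,-6,-2,10],
    [0.2,-12,-2,20],
    [0.3,-18,-2,30],
    [0.5,-24,-2,40],
    [0.7,-30,-2,50],
    [0.9,-36,-2,60],
    [0.9,-42,-2,60],
    [0.9,-45,-2,60],
  ],
)

```text
time: 4.35
tool_pos: [0.5462, -0.1457, 0.167]
ee_rot: [-3.139, -0.005, 2.395]
wrist_force: [0.6, -0.1, 0.2]
width: 0.0177
finger_force: 30.0
```

Request:
servo_tool(
  targets=[
    [-5.2,-3,0,0],
    [-10.4,-6,0,0],
    [-15.8,-9.1,0,0],
    [-15.8,-9.1,0,0],
    [-15.8,-9.1,0,0],
  ],
)

```text
time: 4.97
tool_pos: [0.6011, -0.3162, 0.1675]
ee_rot: [-3.141, -0.005, 2.398]
wrist_force: [0.4, -0.3, -0.9]
width: 0.0177
finger_force: 30.0
```

```bash
python3 -c "
from h import *
cv2.imwrite('pics/tin1.png',snapshot('wrist'));cm=camera_model('wrist')
import json;json.dump({k:np.array(v).tolist() for k,v in cm.items()},open('tin1.json','w'))
print(proj(cm,[.525,-.399,.046]))"
```

```text
(np.float64(135.1682072884857), np.float64(188.20995508097613))
```

View pics/tin1.png

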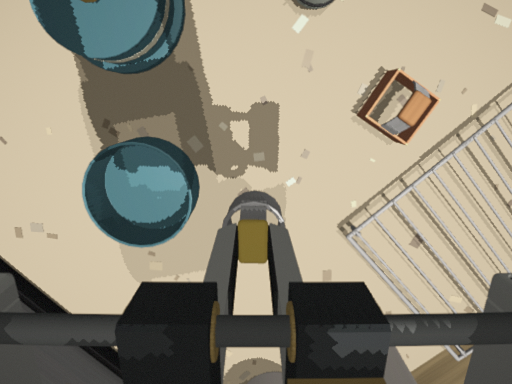

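The wrist view shows the tin's rim about (140,190), the held cutter at (253,215) and the lid at top left. Fitting the rim from its far-side silhouette.

```bash
cat >> h.py <<'E'
from scipy.optimize import least_squares
def tinfit(im,cm,guess,z=.046,r=.054,pix=None):
    h=cv2.cvtColor(im,cv2.COLOR_BGR2HSV);m=cv2.inRange(h,(85,80,20),(110,255,255))
    m=cv2.morphologyEx(m,cv2.MORPH_CLOSE,np.ones((5,5)))
    cs,_=cv2.findContours(m,cv2.RETR_EXTERNAL,cv2.CHAIN_APPROX_NONE)
    g=np.array(guess);u=proj(cm,[*g,z])
    k=max([q for q in cs if cv2.contourArea(q)>2000],key=lambda q:cv2.pointPolygonTest(q,u,True))
    P=np.array([onz(cm,*q[0],z)[:2] for q in k]);c=ray(cm,0,0)[0][:2]
    far=P[((P-g)@((g-c)/np.linalg.norm(g-c)))>-.005]
    s=least_squares(lambda t:np.linalg.norm(far-t[:2],axis=1)-t[2],[*g,r],loss='soft_l1',f_scale=.001)
    s2=least_squares(lambda t:np.linalg.norm(far-t,axis=1)-r,g,loss='soft_l1',f_scale=.001)
    print("free",s.x.round(4),"fixed r",s2.x.round(4),"rms",np.sqrt(np.mean(s2.fun**2)).round(4),len(far));return s2.x
E
python3 -c "
from h import *
import json
cm=json.load(open('tin1.json'));t=tinfit(cv2.imread('pics/tin1.png'),cm,[.525,-.399])
print(go([*t,.16]),get_obs()['tool_pos'])"
```

```text
free [ 0.5316 -0.4044  0.0524] fixed r [ 0.5318 -0.4024] rms 0.0009 161
[ -0.74 -11.1    0.87   0.  ] [ 0.60138064 -0.31554902  0.16871441]
```

Request:
servo_tool(
  targets=[
    [-0.3,-5.5,0,10],
    [-0.7,-11.1,0,20],
    [-0.7,-11.1,0,30],
    [-0.7,-11.1,0,40],
    [-0.7,-11.1,0,47],
    [-0.7,-11.1,4,47],
    [-0.7,-11.1,8,47],
    [-0.7,-11.1,8,47],
  ],
)

```text
time: 6.02
tool_pos: [0.5301, -0.3996, 0.0864]
ee_rot: [-3.135, -0.006, 1.58]
wrist_force: [-1.3, 0.4, 0.3]
width: 0.0174
finger_force: 30.0
```

```bash
python3 -c "
from h import *
print(go([.5318,-.4024,.055],np.pi/2),get_obs()['tool_pos'],get_obs()['joint_positions'])
cv2.imwrite('pics/pa.png',snapshot('wrist'))"
```

```text
[-0.28  0.17  3.14  0.55] [ 0.53012248 -0.3995827   0.0863838 ] [-7.31409426e-01  4.00683753e-01  1.25565140e+00  2.86218258e-04
  1.49439781e+00 -7.41003144e-01]
```

View pics/pa.png

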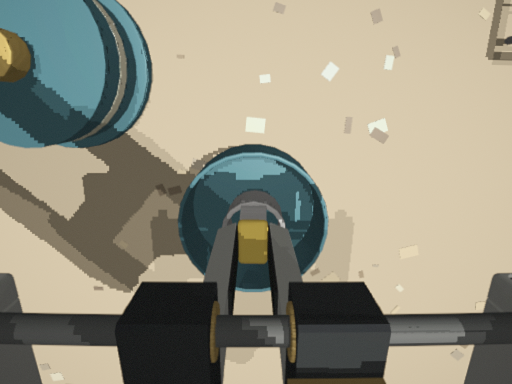

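Rim spans columns 180–327 (centre 253) and the held cutter sits at column 253: centred. Lowering and releasing.

Request:
servo_tool(
  targets=[
    [-0.2,0.2,1.5,0.5],
    [-0.2,0.2,3.2,0.5],
    [-0.2,0.2,3.2,0.5],
    [-0.2,0.2,3.2,0.5],
  ],
)

```text
time: 6.58
tool_pos: [0.5341, -0.4056, 0.0585]
ee_rot: [3.142, -0.0, 1.569]
wrist_force: [0.4, 0.8, -0.2]
width: 0.0171
finger_force: 30.0
```

Request:
servo_tool(
  targets=[
    [0,0,0,0],
    [0,0,0,0],
    [0,0,0,0],
  ],
  claw=150,
)

```text
time: 6.95
tool_pos: [0.5343, -0.4056, 0.0589]
ee_rot: [3.141, 0.001, 1.57]
wrist_force: [-0.1, -0.4, 0.1]
width: 0.0389
finger_force: 0.0
```

Request:
servo_tool(
  targets=[
    [0,0,-3,0],
    [0,0,-9,0],
    [0,0,-15,0],
    [0,0,-15,0],
    [0,0,-15,0],
  ],
)

```text
time: 7.58
tool_pos: [0.5341, -0.4054, 0.2084]
ee_rot: [3.141, 0.0, 1.57]
wrist_force: [0.4, -0.6, -0.7]
width: 0.0385
finger_force: 0.0
```

```bash
cat >> h.py <<'E'
def tincheck(c,name,guess=(.532,-.402)):
    cm=camera_model("wrist");im=snapshot("wrist");tinfit(im,cm,list(guess))
    look(c,name,.003,near=list(guess))
E
python3 -c "
from h import *
tincheck('a','ta')
print(go([.633,.146,.16]))"
```

```text
free [ 0.5308 -0.4041  0.052 ] fixed r [ 0.5311 -0.4016] rms 0.0011 144
a [ 0.3795 -0.2913] mm 35.7 29.5 yaw 3.125
a [ 0.4343 -0.6023] mm 93.6 17.4 yaw 1.451
a [ 0.6337 -0.602 ] mm 93.3 17.9 yaw 1.702
a [ 0.7063 -0.6813] mm 132.9 10.6 yaw 3.121
tcp [ 0.5334 -0.4048  0.2059] [-3.138e+00 -3.000e-03  1.569e+00] w 0.0384 j [-0.73  0.36  1.07  0.    1.72 -0.73] t 7.675
grasp [ 11.34 -15.4   15.19 -89.15] above [ 11.34 -15.4   10.59 -89.15]
[55.1   9.89  4.59  0.  ]
```

View pics/ta.png

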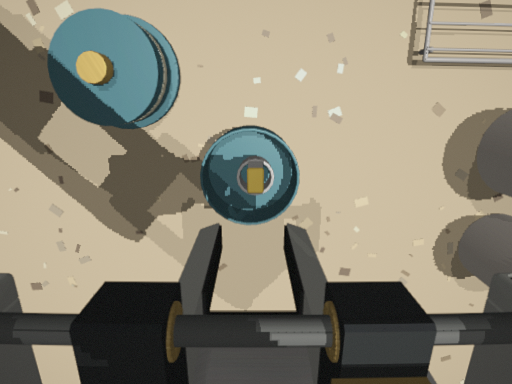

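Cutter a stands in the tin: its ring is at (256,177), and the rim is centred about (250,175). Working out the offset.

```bash
python3 -c "
from h import *
cm=camera_model('wrist');im=cv2.imread('pics/ta.png');h=cv2.cvtColor(im,cv2.COLOR_BGR2HSV)
print(onz(cm,250,175,.046),onz(cm,255,180,.05),onz(cm,256,177,.033))
print(h[170:194:6,255].tolist())
m=cv2.inRange(h,(15,90,30),(40,255,255));m[:130]=0;m[222:]=0;m[:,:200]=0;m[:,300:]=0
x,y,w,hh=cv2.boundingRect(m);print(x,y,w,hh,onz(cm,x+w/2,y+hh/2,.05))
# rim as ellipse
m=cv2.inRange(h,(85,80,20),(110,255,255));m=cv2.morphologyEx(m,cv2.MORPH_CLOSE,np.ones((9,9)))
cs,_=cv2.findContours(m,cv2.RETR_EXTERNAL,cv2.CHAIN_APPROX_NONE)
k=[q for q in cs if cv2.contourArea(q)>2000 and cv2.pointPolygonTest(q,(250,150),False)>0][0]
e=cv2.fitEllipse(k);print(e,onz(cm,*e[0],.046))
print(go([.633,.146,.16]),get_obs()['tool_pos'])"
```

```text
[ 0.53126692 -0.40020226  0.046     ] [ 0.53661788 -0.40471339  0.05      ] [ 0.53779695 -0.40557289  0.033     ]
[[23, 151, 160], [24, 150, 160], [23, 153, 158], [23, 152, 159]]
247 168 17 25 [ 0.53715059 -0.40526192  0.05      ]
((249.14356994628906, 175.1959991455078), (95.52056121826172, 96.48698425292969), 132.68846130371094) [ 0.53034795 -0.40041794  0.046     ]
[55.1   9.89  4.59  0.  ] [ 0.53335819 -0.40483909  0.2058689 ]
```

a sits about 6 mm off the tin's centre, so I'm regripping and shifting it.

Request:
servo_tool(
  targets=[
    [0,0.1,6,0],
    [0,0.1,12,0],
    [0,0.1,15.4,0],
    [0,0.1,15.4,0],
    [0,0.1,15.4,0],
  ],
)

```text
time: 8.3
tool_pos: [0.5344, -0.4048, 0.0528]
ee_rot: [-3.139, -0.002, 1.569]
wrist_force: [-0.2, 0.3, -0.9]
width: 0.0383
finger_force: 0.0
```

Request:
servo_tool(
  targets=[
    [0,0,0,0],
    [0,0,0,0],
    [0,0,-0.3,0],
    [0.2,-0.6,-0.3,0],
    [0.2,-0.6,-0.3,0],
    [0.2,-0.6,0,0],
    [0.2,-0.6,0,0],
  ],
  claw=255,
)

```text
time: 9.18
tool_pos: [0.5294, -0.4037, 0.0554]
ee_rot: [3.141, 0.001, 1.57]
wrist_force: [-0.2, 0.0, 4.0]
width: 0.0176
finger_force: 30.0
```

Request:
servo_tool(
  targets=[
    [0,0,0,0],
    [0,0,0,0],
    [0,0,0,0],
  ],
  claw=150,
)

```text
time: 9.55
tool_pos: [0.529, -0.4033, 0.0539]
ee_rot: [-3.141, -0.001, 1.57]
wrist_force: [-0.1, 1.3, -0.2]
width: 0.0381
finger_force: 0.0
```

Request:
servo_tool(
  targets=[
    [0,0,-3,0],
    [0,0,-9,0],
    [0,0,-15,0],
    [0,0,-15,0],
    [0,0,-15,0],
    [0,0,-15,0],
  ],
)

```text
time: 10.3
tool_pos: [0.5283, -0.4027, 0.2015]
ee_rot: [-3.138, -0.003, 1.57]
wrist_force: [0.4, 0.1, 0.2]
width: 0.0386
finger_force: 0.0
```

```bash
cat >> h.py <<'E'
def nest(c,name):
    cm=camera_model("wrist");im=snapshot("wrist");cv2.imwrite(f"pics/{name}.png",im);h=cv2.cvtColor(im,cv2.COLOR_BGR2HSV)
    m=cv2.inRange(h,(85,80,20),(110,255,255));m=cv2.morphologyEx(m,cv2.MORPH_CLOSE,np.ones((9,9)))
    cs,_=cv2.findContours(m,cv2.RETR_EXTERNAL,cv2.CHAIN_APPROX_NONE)
    u=proj(cm,[.53,-.402,.046])
    k=max(cs,key=lambda q:(cv2.contourArea(q)>2000)*1000+cv2.pointPolygonTest(q,u,True))
    e=cv2.fitEllipse(cv2.convexHull(k));print("tin",np.round(e[1],1),onz(cm,*e[0],.046).round(4))
    M=np.zeros(m.shape,np.uint8);cv2.drawContours(M,[cv2.convexHull(k)],0,255,-1)
    lo,hi=HUE[c];b=cv2.inRange(h,(lo,90,30),(hi,255,255))&M
    x,y,w,hh=cv2.boundingRect(b);o=get_obs()
    print("bar",w,hh,onz(cm,x+w/2,y+hh/2,TOP[c]+.003).round(4),"tcp",o["tool_pos"].round(4),"t",o["time"])
E
python3 -c "
from h import *
nest('a','ta2')
print(go([.633,.146,.17]))"
```

```text
tin [98.1 98.6] [ 0.5308 -0.4008  0.046 ]
bar 17 26 [ 0.532  -0.4036  0.05  ] tcp [ 0.5283 -0.4028  0.2016] t 10.35
[54.89 10.39  3.16  0.  ]
```

Request:
servo_tool(
  targets=[
    [6,1.2,0,0],
    [12,2.4,0,0],
    [18,3.6,1,0],
    [24,4.8,2,0],
    [30,6,3.2,0],
    [36,7.2,3.2,0],
    [42,8.4,3.2,0],
    [48,9.6,3.2,0],
  ],
  claw=120,
)

```text
time: 11.35
tool_pos: [0.6251, 0.0783, 0.1707]
ee_rot: [-3.139, 0.0, 1.569]
wrist_force: [1.1, -0.6, 0.2]
width: 0.0496
finger_force: 0.0
```

Request:
servo_tool(
  targets=[
    [5,1,0,0],
    [7.2,1.5,0,0],
    [7.2,1.5,0,0],
    [7.2,1.5,0,0],
  ],
)

```text
time: 11.85
tool_pos: [0.6407, 0.1465, 0.1721]
ee_rot: [-3.141, 0.001, 1.568]
wrist_force: [-0.4, -0.6, 1.4]
width: 0.0495
finger_force: 0.0
```

```bash
python3 -c "
from h import *
look('b','w_b',near=[.640,.1495])"
```

```text
b [0.638  0.1488] mm 27.3 17.3 yaw 2.142
b [0.6662 0.2485] mm 27.4 17.4 yaw 0.637
b [0.5761 0.2593] mm 27.5 18.2 yaw 1.264
tcp [0.6408 0.1463 0.1723] [-3.141e+00  1.000e-03  1.567e+00] w 0.0498 j [ 0.14  0.34  1.16 -0.    1.64  0.14] t 11.9
grasp [  0.25  -0.28  10.83 -32.96] above [  0.25  -0.28   6.23 -32.96]
```

View pics/w_b.png

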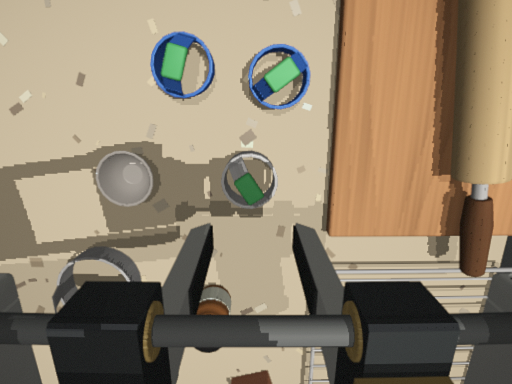

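Green steel cutter b has its bar at (249,189). The blue ones are at (182,65) and (279,77), clear of it. Grasping.

Request:
servo_tool(
  targets=[
    [0.2,-0.3,2,-10],
    [0.2,-0.3,4,-20],
    [0.2,-0.3,6,-30],
    [0.2,-0.3,6,-33],
    [0.2,-0.3,9,-33],
    [0.2,-0.3,10.8,-33],
    [0.2,-0.3,10.8,-33],
    [0.2,-0.3,10.8,-33],
  ],
)

```text
time: 12.9
tool_pos: [0.6384, 0.15, 0.0654]
ee_rot: [3.14, 0.001, 2.145]
wrist_force: [0.1, 0.2, -0.2]
width: 0.05
finger_force: 0.0
```

Request:
servo_tool(
  targets=[
    [0,0,0,0],
    [0,0,0,0],
    [0,0,0,0],
    [0,0,0,0],
  ],
  claw=255,
)

```text
time: 13.4
tool_pos: [0.6378, 0.1505, 0.0648]
ee_rot: [3.141, 0.0, 2.146]
wrist_force: [-0.7, -0.9, 1.5]
width: 0.0174
finger_force: 30.0
```

Request:
servo_tool(
  targets=[
    [0,0,-3,0],
    [0,0,-9,10],
    [0,0,-13,20],
    [0,0,-13,30],
    [0,0,-13,33],
    [0,0,-13,33],
  ],
)

```text
time: 14.15
tool_pos: [0.6377, 0.1504, 0.1942]
ee_rot: [-3.141, -0.0, 1.57]
wrist_force: [-0.5, 0.6, -1.1]
width: 0.0178
finger_force: 30.0
```

```bash
python3 -c "
from h import *
cv2.imwrite('pics/g_b.png',snapshot('wrist'));print(go([.529,-.403,.19],np.pi/2),get_obs()['tool_pos'],get_obs()['ee_rot'])"
```

```text
[-5.535e+01 -1.085e+01  4.000e-01 -1.000e-02] [0.63763925 0.15045172 0.19402497] [-3.14087696e+00 -3.14668942e-06  1.57059256e+00]
```

Request:
servo_tool(
  targets=[
    [-6,-1.2,0,0],
    [-12,-2.4,0,0],
    [-18,-3.6,0,0],
    [-24,-4.8,0,0],
    [-30,-6,0,0],
    [-36,-7.2,0,0],
    [-42,-8.4,0,0],
    [-48,-9.6,0,0],
  ],
)

```text
time: 15.2
tool_pos: [0.5406, -0.3312, 0.1942]
ee_rot: [3.141, -0.0, 1.57]
wrist_force: [0.7, 0.8, -0.6]
width: 0.0176
finger_force: 30.0
```

Request:
servo_tool(
  targets=[
    [-5,-1,0,0],
    [-7.3,-1.3,0,0],
    [-7.3,-1.3,3,0],
    [-7.3,-1.3,5,0],
    [-7.3,-1.3,5,0],
    [-7.3,-1.3,5,0],
    [-7.3,-1.3,5,0],
  ],
)

```text
time: 16.08
tool_pos: [0.5289, -0.4025, 0.1462]
ee_rot: [3.139, 0.002, 1.57]
wrist_force: [-0.1, 0.2, -0.3]
width: 0.0176
finger_force: 30.0
```

```bash
python3 -c "
from h import *
cv2.imwrite('pics/pb.png',snapshot('wrist'));print(go([.529,-.403,.068],np.pi/2),get_obs()['tool_pos'],get_obs()['ee_rot'])"
```

```text
[-0.04  0.02  7.81 -0.04] [ 0.52883501 -0.40255276  0.14609259] [3.13953978e+00 1.68218358e-03 1.57012431e+00]
```

View pics/pb.png

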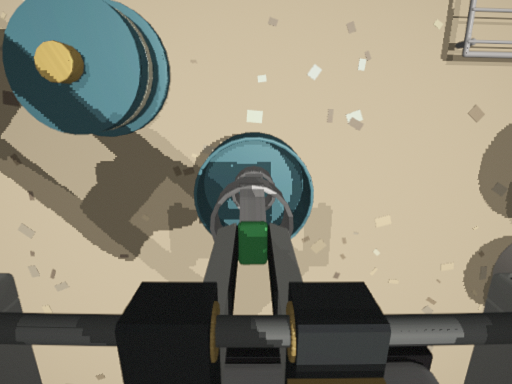

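The green cutter hangs level over the tin at (253,215), its column matching the rim's. Lowering.

Request:
servo_tool(
  targets=[
    [0,0,3,0],
    [0,0,5,0],
    [0,0,6,0],
    [0,0,7,0],
    [0,0,7.7,0],
    [0,0,7.7,0],
    [0,0,7.7,0],
  ],
)

```text
time: 17.0
tool_pos: [0.5284, -0.4026, 0.0679]
ee_rot: [3.141, 0.0, 1.57]
wrist_force: [-0.0, -0.2, -1.4]
width: 0.0176
finger_force: 30.0
```

Request:
servo_tool(
  targets=[
    [0,0,0,0],
    [0,0,0,0],
    [0,0,0,0],
  ],
  claw=150,
)

```text
time: 17.38
tool_pos: [0.5282, -0.4025, 0.0677]
ee_rot: [3.141, 0.0, 1.57]
wrist_force: [-0.2, 0.5, 0.1]
width: 0.0387
finger_force: 0.0
```

Request:
servo_tool(
  targets=[
    [0,0,-3,0],
    [0,0,-8,0],
    [0,0,-13,0],
    [0,0,-13,0],
    [0,0,-13,0],
    [0,0,-13,0],
  ],
)

```text
time: 18.12
tool_pos: [0.5273, -0.4018, 0.1947]
ee_rot: [-3.138, -0.003, 1.57]
wrist_force: [-0.2, -0.6, -0.2]
width: 0.0389
finger_force: 0.0
```

```bash
python3 -c "
from h import *
nest('b','tb');print(go([.532,.395,.19]))"
```

```text
tin [100.1 100.3] [ 0.5308 -0.4007  0.046 ]
bar 18 27 [ 0.5285 -0.4042  0.063 ] tcp [ 0.5274 -0.4018  0.1947] t 18.175
[79.68  0.36  0.47  0.  ]
```

View pics/tb.png

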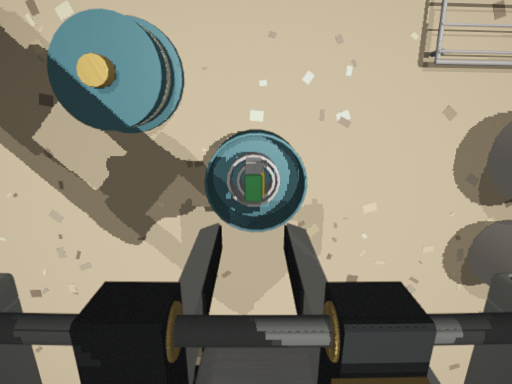

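b is over a at (253,183), inside the rim centred at (256,181). On to c.

Request:
servo_tool(
  targets=[
    [6,0,0,0],
    [12,0,0,0],
    [18,0.1,0,0],
    [24,0.1,0,0],
    [30,0.2,0,0],
    [36,0.2,0,0],
    [42,0.2,0,0],
    [48,0.3,0,0],
  ],
  claw=120,
)

```text
time: 19.18
tool_pos: [0.5308, 0.0794, 0.1961]
ee_rot: [-3.14, 0.0, 1.569]
wrist_force: [0.1, 0.3, 1.4]
width: 0.05
finger_force: 0.0
```

Request:
servo_tool(
  targets=[
    [6,0,0,0],
    [12,0,0,0],
    [18,0,0,0],
    [24,0,0,0],
    [30,0,0,0],
    [31.8,0.1,0,0],
    [31.8,0.1,0,0],
    [31.8,0.1,0,0],
  ],
)

```text
time: 20.18
tool_pos: [0.5334, 0.3938, 0.1972]
ee_rot: [-3.141, 0.001, 1.568]
wrist_force: [0.4, -0.7, -0.7]
width: 0.0503
finger_force: 0.0
```

```bash
python3 -c "
from h import *
look('c','w_c',near=[.534,.396])"
```

```text
c [0.5348 0.3955] mm 28.2 18.2 yaw 2.097
c [0.6479 0.2239] mm 84.9 19.1 yaw 1.726
c [0.7516 0.3794] mm 265.2 119.3 yaw 1.586
c [0.7248 0.1749] mm 135.2 59.2 yaw 3.132
tcp [0.5336 0.3936 0.1975] [-3.141e+00  1.000e-03  1.567e+00] w 0.05 j [ 0.55  0.35  1.11 -0.    1.69  0.55] t 20.225
grasp [  0.19   0.12  12.05 -30.35] above [  0.19   0.12   7.45 -30.35]
```

View pics/w_c.png

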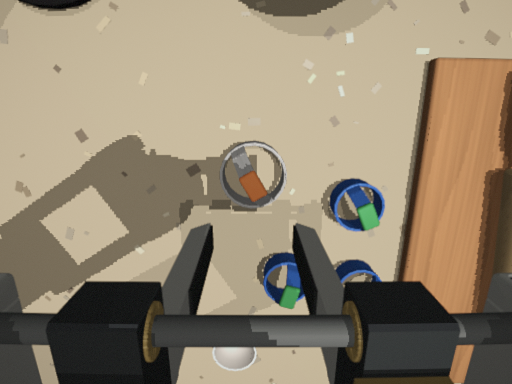

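The orange bar is at (254,187), and its size fits 28×18. Grasping; the tips stay above the neighbours.

Request:
servo_tool(
  targets=[
    [0.2,0.1,2,-10],
    [0.2,0.1,4,-20],
    [0.2,0.1,7,-30],
    [0.2,0.1,9,-30.4],
    [0.2,0.1,11,-30.4],
    [0.2,0.1,12,-30.4],
    [0.2,0.1,12,-30.4],
    [0.2,0.1,12,-30.4],
  ],
)

```text
time: 21.22
tool_pos: [0.5347, 0.398, 0.0787]
ee_rot: [3.139, -0.0, 2.1]
wrist_force: [0.3, -0.6, 0.9]
width: 0.0497
finger_force: 0.0
```

Request:
servo_tool(
  targets=[
    [0,0,0,0],
    [0,0,0,0],
    [0,0,0,0],
    [0,0,0,0],
  ],
  claw=255,
)

```text
time: 21.72
tool_pos: [0.5341, 0.3975, 0.0777]
ee_rot: [3.142, -0.0, 2.1]
wrist_force: [0.4, -0.6, 0.4]
width: 0.0175
finger_force: 30.0
```

Request:
servo_tool(
  targets=[
    [0,0,-3,0],
    [0,0,-9,10],
    [0,0,-13,20],
    [0,0,-13,30.4],
    [0,0,-13,30.4],
    [0,0,-13,30.4],
  ],
)

```text
time: 22.48
tool_pos: [0.5336, 0.3972, 0.206]
ee_rot: [-3.139, 0.001, 1.572]
wrist_force: [-0.0, 0.8, -0.5]
width: 0.0175
finger_force: 30.0
```

Request:
servo_tool(
  targets=[
    [-6,0,0,0],
    [-12,0,0,0],
    [-18,0,0,0],
    [-24,0,0,0],
    [-30,0,0,0],
    [-36,0,0,0],
    [-42,0,0,0],
    [-48,0,0,0],
  ],
)

```text
time: 23.48
tool_pos: [0.5328, -0.0842, 0.2065]
ee_rot: [-3.14, -0.001, 1.572]
wrist_force: [1.1, 0.3, -1.4]
width: 0.0173
finger_force: 30.0
```

```bash
python3 -c "
from h import *
print(go([.530,-.402,.15],np.pi/2),get_obs()['tool_pos'],get_obs()['ee_rot'])"
```

```text
[-31.78  -0.3    5.65   0.05] [ 0.53277955 -0.08421019  0.20645214] [-3.14020212e+00 -6.14590143e-04  1.57164371e+00]
```

Request:
servo_tool(
  targets=[
    [-6,0,0,0],
    [-12,-0.1,0,0],
    [-18,-0.2,0,0],
    [-24,-0.3,0,0],
    [-30,-0.3,2,0],
    [-31.8,-0.3,4.5,0],
    [-31.8,-0.3,4.5,0],
    [-31.8,-0.3,4.5,0],
  ],
)

```text
time: 24.48
tool_pos: [0.5304, -0.3995, 0.1627]
ee_rot: [3.142, -0.001, 1.571]
wrist_force: [0.4, 0.5, -0.6]
width: 0.0176
finger_force: 30.0
```

Request:
servo_tool(
  targets=[
    [0,0,0,0],
    [0,0,0,0],
  ],
)

```text
time: 24.72
tool_pos: [0.5309, -0.3997, 0.1642]
ee_rot: [3.14, 0.002, 1.571]
wrist_force: [-0.3, -0.3, -0.9]
width: 0.0173
finger_force: 30.0
```

```bash
python3 -c "
from h import *
cv2.imwrite('pics/pc.png',snapshot('wrist'));print(go([.530,-.402,.081],np.pi/2),get_obs()['tool_pos'],get_obs()['ee_rot'])"
```

```text
[-0.22 -0.08  8.29  0.01] [ 0.53074997 -0.39981684  0.16389142] [3.13996066e+00 1.31889011e-03 1.57098754e+00]
```

View pics/pc.png

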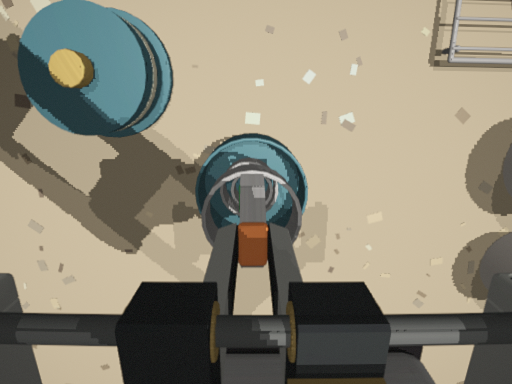

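The orange cutter hangs level and centred (column 252) over the nest. Lowering.

Request:
servo_tool(
  targets=[
    [-0.2,-0.1,3,0],
    [-0.2,-0.1,5,0],
    [-0.2,-0.1,6.2,0],
    [-0.2,-0.1,7.2,0],
    [-0.2,-0.1,8.2,0],
    [-0.2,-0.1,8.2,0],
    [-0.2,-0.1,8.2,0],
  ],
)

```text
time: 25.65
tool_pos: [0.5294, -0.4026, 0.0808]
ee_rot: [3.141, 0.0, 1.569]
wrist_force: [0.8, -0.2, -0.8]
width: 0.0175
finger_force: 30.0
```

Request:
servo_tool(
  targets=[
    [0,0,0,0],
    [0,0,0,0],
    [0,0,0,0],
  ],
  claw=150,
)

```text
time: 26.02
tool_pos: [0.5292, -0.4025, 0.0806]
ee_rot: [3.141, 0.0, 1.57]
wrist_force: [-0.2, 0.1, -0.4]
width: 0.0379
finger_force: 0.0
```

Request:
servo_tool(
  targets=[
    [0,0,-3,0],
    [0,0,-8,0],
    [0,0,-13,0],
    [0,0,-13,0],
    [0,0,-13,0],
    [0,0,-13,0],
  ],
)

```text
time: 26.78
tool_pos: [0.5283, -0.4018, 0.2076]
ee_rot: [-3.138, -0.003, 1.569]
wrist_force: [-0.2, -0.1, 0.8]
width: 0.0387
finger_force: 0.0
```

```bash
python3 -c "
from h import *
nest('c','tc');print(go([.46,.018,.20]))"
```

```text
tin [96.1 96.7] [ 0.5308 -0.4009  0.046 ]
bar 19 28 [ 0.531  -0.4047  0.076 ] tcp [ 0.5284 -0.4018  0.2078] t 26.825
[41.97 -6.89  0.78  0.  ]
```

Request:
servo_tool(
  targets=[
    [6,-1,0,0],
    [12,-2,0,0],
    [18,-3,0,0],
    [24,-4,0,0],
    [30,-5,0,0],
    [36,-6,0,0],
    [42,-6.9,0,0],
    [42,-6.9,0,0],
  ],
  claw=120,
)

```text
time: 27.82
tool_pos: [0.4593, 0.0212, 0.2095]
ee_rot: [-3.14, -0.001, 1.576]
wrist_force: [0.7, -0.1, -0.5]
width: 0.0499
finger_force: 0.0
```

Request:
servo_tool(
  targets=[
    [0,0,0,0],
    [0,0,0,0],
  ],
)

```text
time: 28.08
tool_pos: [0.4607, 0.0162, 0.2099]
ee_rot: [-3.141, 0.0, 1.567]
wrist_force: [0.9, -1.0, -0.4]
width: 0.0499
finger_force: 0.0
```

```bash
python3 -c "
from h import *
look('d','w_d',near=[.46,.018])"
```

```text
d [0.4593 0.0181] mm 27.1 18.0 yaw 3.139
tcp [0.4608 0.0162 0.21  ] [-3.141  0.     1.567] w 0.0501 j [-0.09 -0.11  1.58 -0.    1.67 -0.08] t 28.125
grasp [ 0.19 -0.15 12.   89.94] above [ 0.19 -0.15  7.4  89.94]
```

Request:
servo_tool(
  targets=[
    [0.2,-0.1,0,-10.5],
    [0.2,-0.1,0,-21],
    [0.2,-0.1,0,-31.5],
    [0.2,-0.1,0,-42],
    [0.2,-0.1,2,-52.5],
    [0.2,-0.1,4,-63],
    [0.2,-0.1,5,-73.5],
    [0.2,-0.1,6,-84],
  ],
)

```text
time: 29.12
tool_pos: [0.4597, 0.0182, 0.1497]
ee_rot: [-3.142, -0.001, 3.039]
wrist_force: [-0.4, 0.8, -0.2]
width: 0.0498
finger_force: 0.0
```

Request:
servo_tool(
  targets=[
    [0,0,0,-6],
    [0,0,0,-6],
    [0,0,0,-6],
  ],
)

```text
time: 29.5
tool_pos: [0.4599, 0.0189, 0.1506]
ee_rot: [3.142, 0.0, 3.137]
wrist_force: [-0.2, -0.2, 0.1]
width: 0.0499
finger_force: 0.0
```

```bash
python3 -c "
from h import *
look('d','w_d2',near=[.46,.018])"
```

```text
d [0.4578 0.017 ] mm 27.2 17.4 yaw 3.138
tcp [0.4599 0.0191 0.1506] [3.142 0.    3.138] w 0.0499 j [-0.08 -0.09  1.69  0.    1.55 -1.65] t 29.55
grasp [ 0.2  -0.2   6.06  0.01] above [ 0.2  -0.2   1.46  0.01]
```

Request:
servo_tool(
  targets=[
    [0.1,-0.1,3,0],
    [0.1,-0.1,5,0],
    [0.1,-0.1,6,0],
    [0.1,-0.1,6,0],
    [0.1,-0.1,6,0],
  ],
)

```text
time: 30.18
tool_pos: [0.4594, 0.0186, 0.0915]
ee_rot: [-3.142, 0.002, 3.14]
wrist_force: [-1.0, -0.6, 0.1]
width: 0.0499
finger_force: 0.0
```

Request:
servo_tool(
  targets=[
    [0,0,0,0],
    [0,0,0,0],
    [0,0,0,0],
    [0,0,0,0],
  ],
  claw=255,
)

```text
time: 30.68
tool_pos: [0.4587, 0.0185, 0.0906]
ee_rot: [-3.141, 0.0, 3.14]
wrist_force: [-0.2, -0.8, 0.6]
width: 0.0176
finger_force: 30.0
```

Request:
servo_tool(
  targets=[
    [0,0,-3,0],
    [0,0,-9,10],
    [0,0,-14,20],
    [0,0,-14,30],
    [0,0,-14,40],
    [0,0,-14,50],
    [0,0,-14,60],
    [0,0,-14,70],
  ],
)

```text
time: 31.68
tool_pos: [0.4584, 0.0187, 0.23]
ee_rot: [-3.141, -0.001, 1.913]
wrist_force: [-0.4, -0.6, -1.8]
width: 0.0174
finger_force: 30.0
```

Request:
servo_tool(
  targets=[
    [0,0,0,10],
    [0,0,0,20],
    [0,0,0,20],
    [0,0,0,20],
  ],
)

```text
time: 32.17
tool_pos: [0.4585, 0.0187, 0.2302]
ee_rot: [-3.141, -0.0, 1.572]
wrist_force: [-0.4, 0.2, -1.4]
width: 0.0172
finger_force: 30.0
```

```bash
python3 -c "
from h import *
print(go([.530,-.402,.18],np.pi/2),get_obs()['tool_pos'],get_obs()['ee_rot'])"
```

```text
[-42.07   7.1    5.02   0.07] [0.45852196 0.0186548  0.2302206 ] [-3.14111447e+00 -1.44319400e-04  1.57196859e+00]
```

Request:
servo_tool(
  targets=[
    [-6,1,0,0],
    [-12,2,0,0],
    [-18,3,0,0],
    [-24,4,0,0],
    [-30,5,0,0],
    [-36,6,1,0],
    [-42.1,7.1,4,0],
    [-42.1,7.1,4.5,0],
  ],
)

```text
time: 33.17
tool_pos: [0.5275, -0.4053, 0.1803]
ee_rot: [-3.136, -0.004, 1.567]
wrist_force: [-0.2, 0.0, -1.1]
width: 0.0173
finger_force: 30.0
```

Request:
servo_tool(
  targets=[
    [0,0,0,0],
    [0,0,0,0],
    [0,0,0,0],
  ],
)

```text
time: 33.55
tool_pos: [0.5298, -0.4013, 0.1877]
ee_rot: [3.139, 0.002, 1.572]
wrist_force: [-0.4, -0.6, -1.0]
width: 0.0178
finger_force: 30.0
```

```bash
python3 -c "
from h import *
cv2.imwrite('pics/pd.png',snapshot('wrist'));print(go([.530,-.402,.094],np.pi/2),get_obs()['tool_pos'],get_obs()['ee_rot'])"
```

```text
[-0.05  0.02  9.35  0.03] [ 0.52975569 -0.40145186  0.18746658] [3.13935845e+00 1.77561926e-03 1.57137980e+00]
```

View pics/pd.png

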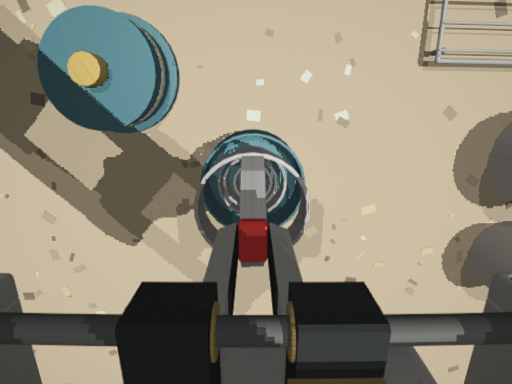

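d hangs level (columns 195–310) over the nest and rim, both centred about column 253. Lowering.

Request:
servo_tool(
  targets=[
    [0,0,3,0],
    [0,0,5,0],
    [0,0,6.2,0],
    [0,0,7.2,0],
    [0,0,8.2,0],
    [0,0,8.8,0],
    [0,0,9.3,0],
    [0,0,9.3,0],
  ],
)

```text
time: 34.6
tool_pos: [0.5292, -0.4028, 0.0937]
ee_rot: [3.141, 0.001, 1.569]
wrist_force: [-1.9, 1.4, 2.6]
width: 0.0175
finger_force: 30.0
```

Request:
servo_tool(
  targets=[
    [0,0,0,0],
    [0,0,0,0],
  ],
)

```text
time: 34.85
tool_pos: [0.5291, -0.4027, 0.0936]
ee_rot: [3.141, 0.001, 1.569]
wrist_force: [-2.3, 1.0, 5.5]
width: 0.0175
finger_force: 30.0
```

Request:
servo_tool(
  targets=[
    [0,0,0,0],
    [0,0,0,0],
    [0,0,0,0],
  ],
  claw=150,
)

```text
time: 35.22
tool_pos: [0.5292, -0.4023, 0.0918]
ee_rot: [-3.141, -0.001, 1.57]
wrist_force: [0.2, 0.4, 0.2]
width: 0.0386
finger_force: 0.0
```

Request:
servo_tool(
  targets=[
    [0,0,-3,0],
    [0,0,-8,0],
    [0,0,-13,0],
    [0,0,-13,0],
    [0,0,-13,0],
    [0,0,-13,0],
  ],
)

```text
time: 35.98
tool_pos: [0.5284, -0.4018, 0.2195]
ee_rot: [-3.138, -0.003, 1.57]
wrist_force: [-0.6, 0.8, -0.6]
width: 0.0384
finger_force: 0.0
```

```bash
python3 -c "
from h import *
nest('d','td');print(go([.395,-.29,.18]))"
```

```text
tin [93.  93.7] [ 0.5307 -0.401   0.046 ]
bar 19 28 [ 0.5301 -0.4023  0.089 ] tcp [ 0.5285 -0.4019  0.2197] t 36.025
[ 11.17 -13.36   3.97   0.  ]
```

View pics/td.png

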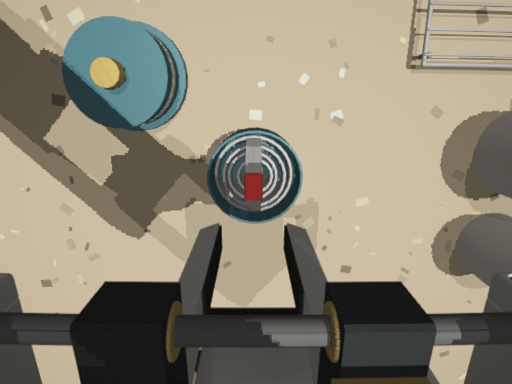

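All four rings are concentric in the tin at (254,175), and the red bar sits at (253,186) at the proper height. Now the lid.

Request:
servo_tool(
  targets=[
    [5,-6,1,0],
    [11.2,-13.4,3,0],
    [11.2,-13.4,4,0],
    [11.2,-13.4,4,0],
    [11.2,-13.4,4,0],
    [11.2,-13.4,4,0],
  ],
  claw=120,
)

```text
time: 36.78
tool_pos: [0.3967, -0.2917, 0.1837]
ee_rot: [3.139, 0.002, 1.569]
wrist_force: [0.6, -0.7, -0.0]
width: 0.0496
finger_force: 0.0
```

```bash
cat >> h.py <<'E'
def knob(name):
    cm=camera_model("wrist");im=snapshot("wrist");cv2.imwrite(f"pics/{name}.png",im)
    h=cv2.cvtColor(im,cv2.COLOR_BGR2HSV);m=cv2.inRange(h,(12,110,60),(32,255,255));m[235:]=0
    cs,_=cv2.findContours(m,cv2.RETR_EXTERNAL,cv2.CHAIN_APPROX_NONE);o=get_obs()
    for k in sorted(cs,key=cv2.contourArea)[::-1][:2]:
        P=np.array([onz(cm,*q[0],.085)[:2] for q in k]);u,r=cv2.minEnclosingCircle((P*1e4).astype(np.float32))
        print("knob",cv2.contourArea(k),np.array(u)/1e4,"bbox",P.min(0).round(4),P.max(0).round(4),"d",r/5,go([*np.array(u)/1e4,.080]))
    print(o["tool_pos"],o["ee_rot"])
E
python3 -c "
from h import *
knob('k1')"
```

```text
knob 711.0 [ 0.39392434 -0.29238765] bbox [ 0.3798 -0.3073] [ 0.4065 -0.2775] d 29.80572509765625 [-0.07 -0.28 10.37  0.  ]
knob 100.5 [ 0.58568911 -0.17173467] bbox [ 0.5723 -0.1934] [ 0.5974 -0.15  ] d 43.435769653320314 [12.02 18.88 10.37  0.  ]
[ 0.39670669 -0.29167984  0.1836709 ] [3.13959614e+00 1.70331812e-03 1.56943689e+00]
```

View pics/k1.png

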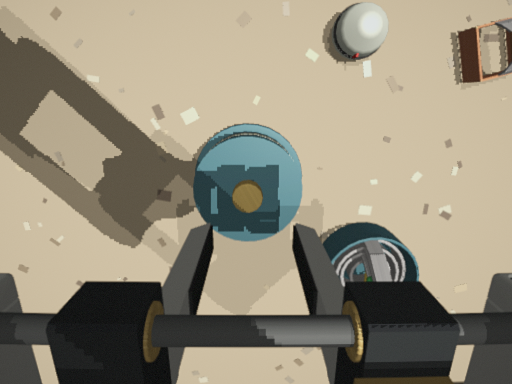

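The knob is at (247,197), and its measured diameter of about 28–29 mm fits. Descending onto it.

Request:
servo_tool(
  targets=[
    [-0.1,-0.3,4,0],
    [-0.1,-0.3,8,0],
    [-0.1,-0.3,10,0],
    [-0.1,-0.3,10.2,0],
    [-0.1,-0.3,10.2,0],
    [-0.1,-0.3,10.2,0],
  ],
)

```text
time: 37.58
tool_pos: [0.3933, -0.2922, 0.0821]
ee_rot: [3.139, 0.002, 1.57]
wrist_force: [0.0, 0.4, -0.2]
width: 0.0497
finger_force: 0.0
```

Request:
servo_tool(
  targets=[
    [0,0,0,0],
    [0,0,0,0],
    [0,0,0,0],
    [0,0,0,0],
  ],
  claw=255,
)

```text
time: 38.08
tool_pos: [0.3923, -0.2914, 0.0808]
ee_rot: [3.141, 0.0, 1.57]
wrist_force: [-0.0, 0.5, 2.3]
width: 0.0274
finger_force: 30.0
```

Request:
servo_tool(
  targets=[
    [0,0,-3,0],
    [0,0,-9,0],
    [0,0,-12,0],
    [0,0,-12,0],
    [0,0,-12,0],
  ],
)

```text
time: 38.7
tool_pos: [0.3915, -0.2906, 0.1981]
ee_rot: [-3.139, -0.003, 1.569]
wrist_force: [0.3, -0.6, -2.3]
width: 0.0273
finger_force: 30.0
```

Request:
servo_tool(
  targets=[
    [-4,4.5,0,0],
    [-8,9,0,0],
    [-10.9,13.7,0,0],
    [-10.9,13.7,0,0],
    [-10.9,13.7,0,0],
    [-10.9,13.7,0,0],
  ],
)

```text
time: 39.45
tool_pos: [0.5281, -0.3997, 0.2007]
ee_rot: [-3.141, -0.0, 1.57]
wrist_force: [0.2, -0.6, -1.3]
width: 0.0272
finger_force: 30.0
```

```bash
python3 -c "
from h import *
o=get_obs();tp=o['tool_pos'];cm=camera_model('wrist');im=snapshot('wrist');cv2.imwrite('pics/pl.png',im)
print(tp,o['ee_rot'],o['wrist_force'],go([.5295,-.4005,.117],np.pi/2))
# lid skirt circle (mouth at tcp z-.0808): extreme columns
h=cv2.cvtColor(im,cv2.COLOR_BGR2HSV);m=cv2.inRange(h,(85,60,20),(110,255,255));m[235:]=0
cs,_=cv2.findContours(m,cv2.RETR_EXTERNAL,cv2.CHAIN_APPROX_NONE)
for k in cs:
  if cv2.contourArea(k)>500: print(cv2.contourArea(k),cv2.boundingRect(k))
z=tp[2]-.0808
print(proj(cm,[.530,-.401,.046]),proj(cm,[.530,-.401+.06,z]),proj(cm,[.530,-.401,z]))
T=cv2.cvtColor(snapshot('scene'),cv2.COLOR_BGR2RGB)
E
```

```text
bash: unexpected EOF while looking for matching `"'
```

Run:
```python
from h import *
o=get_obs();tp=o['tool_pos'];cm=camera_model('wrist');im=snapshot('wrist');cv2.imwrite('pics/pl.png',im)
print(tp,o['wrist_force'],go([.5295,-.4005,.117],np.pi/2))
h=cv2.cvtColor(im,cv2.COLOR_BGR2HSV);m=cv2.inRange(h,(85,60,20),(110,255,255));m[235:]=0
cs,_=cv2.findContours(m,cv2.RETR_EXTERNAL,cv2.CHAIN_APPROX_NONE)
z=tp[2]-.0808
for k in cs:
  if cv2.contourArea(k)>500:
    x,y,w,hh=cv2.boundingRect(k);print(cv2.contourArea(k),x,y,w,hh,onz(cm,x+w/2,y,z+.002),onz(cm,x,y+60,z),onz(cm,x+w,y+60,z))
    P=np.array([onz(cm,*q[0],z)[:2] for q in k if q[0][1]<y+hh*.4])
    for f in (lambda t:np.linalg.norm(P-t,axis=1)-.06,): print(least_squares(f,tp[:2],loss='soft_l1',f_scale=.001).x)
```

```text
[ 0.52814436 -0.39971158  0.20072461] [ 0.18468071 -0.55897657 -1.30127257] [-0.07  0.12  8.44 -0.08]
11937.0 172 131 162 104 [ 0.52973386 -0.34109687  0.12192461] [ 0.46285815 -0.3900265   0.11992461] [ 0.59651983 -0.39011049  0.11992461]
[ 0.52927224 -0.4031981 ]
```

View pics/pl.png

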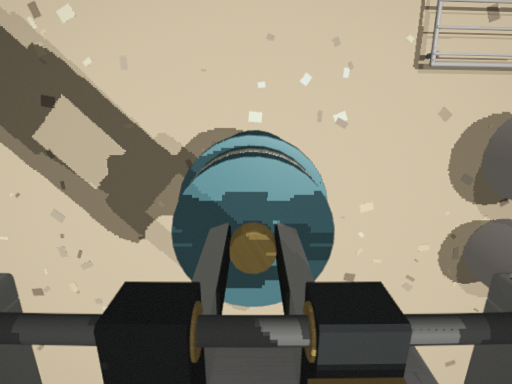

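The lid hangs level over the tin, knob at (253,248). Its silhouette puts its centre within about 2 mm of the tin's. That was one picture more than the 14 allowed, so from here I work by numbers only. Lowering gently.

Request:
servo_tool(
  targets=[
    [0.1,0.1,2,0],
    [0.1,0.1,4,0],
    [0.1,0.1,5.5,0],
    [0.1,0.1,6.3,0],
    [0.1,0.1,6.9,0],
    [0.1,0.1,7.3,0],
    [0.1,0.1,7.3,0],
  ],
)

```text
time: 40.38
tool_pos: [0.5302, -0.3995, 0.1274]
ee_rot: [3.142, -0.0, 1.57]
wrist_force: [1.2, 1.2, -1.3]
width: 0.0273
finger_force: 30.0
```

Request:
servo_tool(
  targets=[
    [0,0,0.4,0],
    [0,0,0.8,0],
    [0,0,1.1,0],
    [0,0,1.1,0],
    [0,0,1.1,0],
  ],
)

```text
time: 41.0
tool_pos: [0.5301, -0.3994, 0.1169]
ee_rot: [3.141, 0.0, 1.57]
wrist_force: [-1.5, 1.4, 0.3]
width: 0.0271
finger_force: 30.0
```

The lid is down to seating height with no resistance, so the skirt is over the rim. A small press, then release and retreat.

Request:
servo_tool(
  targets=[
    [0,0,0.1,0],
    [0,0,0.1,0],
    [0,0,0.1,0],
  ],
)

```text
time: 41.38
tool_pos: [0.5301, -0.3994, 0.1169]
ee_rot: [3.141, 0.0, 1.57]
wrist_force: [-2.3, 2.3, 5.8]
width: 0.0272
finger_force: 30.0
```

Request:
servo_tool(
  targets=[
    [0,0,0,0],
    [0,0,0,0],
    [0,0,0,0],
  ],
  claw=120,
)

```text
time: 41.75
tool_pos: [0.5301, -0.3995, 0.1149]
ee_rot: [-3.141, -0.0, 1.569]
wrist_force: [-0.3, 0.4, 0.3]
width: 0.0495
finger_force: 0.0
```

Request:
servo_tool(
  targets=[
    [0,0,-3,0],
    [0,0,-8,0],
    [0,0,-10,0],
    [0,0,-10,0],
    [0,0,-10,0],
    [0,0,-10,0],
  ],
)

```text
time: 42.5
tool_pos: [0.5295, -0.3989, 0.213]
ee_rot: [-3.139, -0.003, 1.57]
wrist_force: [-0.6, 0.3, -0.1]
width: 0.0496
finger_force: 0.0
```

Run:
```python
from h import *
o=get_obs();cm=camera_model('wrist');im=snapshot('wrist');cv2.imwrite('pics/end.png',im)
h=cv2.cvtColor(im,cv2.COLOR_BGR2HSV)
print(o['tool_pos'],o['time'])
m=cv2.inRange(h,(12,90,50),(32,255,255));m[:100]=0;m[245:]=0;m[:,:200]=0;m[:,310:]=0
k=max(cv2.findContours(m,0,1)[0],key=cv2.contourArea);P=np.array([onz(cm,*q[0],.121)[:2] for q in k])
print('knob',P.min(0),P.max(0),np.ptp(P,axis=0))
m=cv2.inRange(h,(85,60,20),(110,255,255))
k=max(cv2.findContours(m,0,1)[0],key=cv2.contourArea)
print('lid px',cv2.boundingRect(k),[np.round(proj(cm,[.530+a,-.401+b,.038])) for a,b in((-.06,0),(.06,0),(0,.06),(0,-.06))],[np.round(proj(cm,[.530+a,-.401+b,.099])) for a,b in((-.0525,0),(.0525,0),(0,.0525),(0,-.0525))])
# knob height by triangulation with the scene view
cs=camera_model('scene');s=snapshot('scene');print('scene knob px expected',proj(cs,[.530,-.401,.121]))
hs=cv2.cvtColor(s,cv2.COLOR_BGR2HSV);u,v=map(int,proj(cs,[.530,-.401,.115]))
w=cv2.inRange(hs,(14,130,80),(32,255,255));w[:v-25]=0;w[v+25:]=0;w[:,:u-25]=0;w[:,u+25:]=0
print(cv2.boundingRect(w),'expected top/bottom',proj(cs,[.53,-.401,.121]),proj(cs,[.53,-.401,.105]))
```

```text
[ 0.52953273 -0.39892132  0.21295648] 42.5
knob [ 0.51779266 -0.41533143] [ 0.54470241 -0.38525465] [0.02690975 0.03007678]
lid px (199, 126, 110, 119) [array([199., 178.]), array([306., 178.]), array([252., 123.]), array([253., 227.])] [array([196., 193.]), array([308., 193.]), array([252., 137.]), array([252., 244.])]
scene knob px expected (np.float64(118.070141010128), np.float64(151.40853865994603))
(114, 150, 9, 6) expected top/bottom (np.float64(118.070141010128), np.float64(151.40853865994603)) (np.float64(119.49825569690185), np.float64(155.42464193294285))
```

```bash
python3 -c "
from bench import *
print(close_job())"
```

```text
the job is handed in; nothing more can be done
None
```

The four round cutters are nested smallest to largest in the tin with the lid seated squarely on top, and the job was handed in at about 42.6 s; I viewed 15 pictures, one over the 14 allowed.

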